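# Count three spacers out of the tipping cup onto the bench scale

### The arm

A 6-joint arm with a two-finger parallel gripper is mounted at the origin on the work surface. World frame = base frame: x ahead of the robot, y to its left, z up, the work surface at z = 0. Lengths are in m, angles in rad, forces in N, time in s.
With the tool pointing down it reaches from about 0.325 to 0.75 m from the base axis. Payload 7.6 kg.
Tool frame: the origin (TCP) lies midway between the tips of the shut fingers; the grasp point (between the pads) lies 19 mm behind it; y points along the fingers, z is the direction in which the jaws open and shut, and the axes are right-handed (so a half turn about y gives the same grasp; the last joint's range is limited). The gripper opens to 85 mm and grips with 20 to 120 N. Pads are 22 mm wide; open, the fingers measure 114 mm over their backs; the gripper's body (76 mm by 85 mm) begins 54 mm behind the grasp point. The pads swing forward as they close: fully open they stand 13 mm farther back than shut.
Start: joints at [-1.185, 0.052, 1.401, -0, 1.689, -0.07], TCP at [0.231, -0.471, 0.211] pointing down, gripper open.
Joint ranges: [-2.9, 2.9], [-0.91, 2.17], [0.12, 2.37], [-1.06, 4.2], [0.26, 2.73], [-2.93, 2.93]. Speed limits (rad/s): [2.57, 2.57, 3.01, 3.14, 3.14, 3.14].

### API

Orientations are given as a unit quaternion [x, y, z, w].
In Python, from bench import robot gives the robot as it stands. Calls block until the motion is done:
- robot.move_to(position, orientation): joint-space move of the TCP to a pose.
- robot.move_straight(position, ori=None, rate=0.15): straight line of the TCP; ori=None keeps the orientation; rate is the mean speed in m/s.
- robot.set_joints(angles): joint-space move.
- robot.release() and robot.clamp(): open the fingers fully, or close them until they stop; the grip force is fixed at half the most.
- robot.dwell(seconds).
- robot.ik(position, orientation): joint angles nearest the present ones, or None.
- robot.get_obs(): the state.
- robot.camera(name): name is "side" or "top" or "wrist"; returns (picture, depth): 400x640x3 uint8, red, green, blue; 400x640 float32, m along the optical axis (not along the pixel's ray), 0 where there is no reading.
- robot.get_calibration(name): a dict with "mtx" (3x3 intrinsics, pixels), "dist" ([k1, k2, p1, p2, k3] as OpenCV has them; the pictures are not rectified), "view" (4x4, takes a point from world to camera coordinates). Camera axes: x right, y up, looking along -z (the intrinsics and any distortion apply to the point x, -y, -z); pixel columns grow to the right and rows downward; lengths in m; the calibration is good to about 2 mm. A picture is of the moment at which its call begins: read the wrist's pose just before it. get_calibration takes no time and is no camera call; for the wrist camera it gives the pose at the moment of the call.
A pose or a line that the arm cannot do raises robot.PlanningError and nothing moves.
- robot.job_done(): hands the job in, once; it reports no verdict.
The state is a dict: "t": time; "qpos": joint angles; "joint_vel": joint speeds; "effort": joint torques, N m; "tool_pos": TCP position; "tcp_rot": TCP orientation; "contact_force": force on the tool from outside, world axes, zero at the start; "moment": the same for the moment, N m; "finger_gap": finger opening in m.
Only numpy, scipy, OpenCV 4.12 (cv2) and the standard library are available. Lean on these libraries where they do the work, as an engineer would, in place of code of your own. Each camera call takes 0.05 s, during which the arm holds its last target.

### The job

Set the black collecting dish on the scale pan, centred, with its orange grip pointing away from the cup so that the dish lies under the pouring lip, and let go of it. Then tip the cup, without touching the spacers, until exactly three spacers have dropped into the dish, by the scale, and swing the cup back upright to its stop with the other two still in it. Leave the dish on the scale and do not disturb the spool, the screwdriver or the circuit board.

Things in the scene. Friction and masses are not known exactly. Their poses are not given: they have to be found in the camera images.
- stand: Fixed stand of the tipping cup: blue base plate (110 x 85 mm, 12 mm thick) with two aluminium posts, 8 mm thick and 223 mm high, whose inner faces are 37 mm to either side of the cup's middle. Origin on the bench right below the pivot; z up, x along the pivot axis, and -y is the way the cup pours.
- pivot (a point): Centre of the cup's pivot, 215 mm above the bench, fixed; axes as the stand's.
- cup (a joint): Tilt of the cup in rad about the stand's x axis: 0 is upright, against its stop; it grows (to 0.9) as the lever top is pushed towards the stand's -y, which swings the pouring lip down. The stiff pivot stays where it is left and needs about 2 to 4 N at the lever. The first spacer drops at roughly 0.25 rad, each next one roughly 0.1 rad later if tilted slowly in small steps.
- lever_top (a point): Top of the upright lever fixed to the cup, 105 mm straight above the pivot when upright, turning with the cup. Its upper 35 mm is a red round grip, 18 mm across; below that a 10 mm steel rod. Nothing stands beside it above the posts.
- cup_lip (a point): Middle of the cup's pouring edge: 75 mm to -y and 83 mm below the pivot when upright, swinging down with the cup. The green cup is an open channel, 31 mm wide, 100 mm long from here to +y, its underside 123 mm above the bench. Each spacer lies on its own step, a slope up to the lip, steeper with each step away from it, so they roll out one at a time.
- pan_top (a point): Middle of the top of the scale's steel pan (96 x 124 mm, 45 mm above the bench when empty), under the cup's pouring side, about 70 mm to the stand's -y of the pivot and square to it within 3 degrees. The grey scale body (104 x 132 mm) is fixed.
- pan (a joint): How far the pan has sunk in m, the weight reading: 0 empty, 250 N/m, so one spacer sinks it 1.37 mm; at most 16 mm. The empty dish sinks it about 3 to 4.6 mm; read it with nothing touching the dish.
- dish_in (a point): Middle of the inner floor of the black collecting dish, loose: 60 (x) x 116 (y) x 32 mm high outside, walls and floor 4 mm, weighs about 0.08 to 0.12 kg; its underside is 4 mm below this point. y is its length; the orange grip stands at its -y end. On the scale that end points away from the cup, dish square to the stand, so that the other end reaches under the lip.
- dish_grip (a point): Point to take the dish by: in the orange upright grip, 24 (x) x 14 (y) mm, 88 mm high from the dish's underside. This point is 70 mm above the underside and 64 mm from the dish's middle towards its -y.
- spool: Bystander: solder spool, 62 mm across, 32 mm high. Origin under its middle.
- driver: Bystander: screwdriver, 160 mm long, green handle, lying on the bench; origin near its middle, x along its length.
- board: Bystander: green circuit board, 90 x 130 x 4 mm, lying on the bench; origin under its middle.
- spacer1: Brass-coloured spacer, cylinder 16 mm across and 28 mm long, 35 g, origin at its centre, own x along its length; number 1 in line from the pouring lip. All five start in the cup, one on each step, 20 mm apart.
- spacer2: Brass-coloured spacer, cylinder 16 mm across and 28 mm long, 35 g, origin at its centre, own x along its length; number 2 in line from the pouring lip.
- spacer3: Brass-coloured spacer, cylinder 16 mm across and 28 mm long, 35 g, origin at its centre, own x along its length; number 3 in line from the pouring lip.
- spacer4: Brass-coloured spacer, cylinder 16 mm across and 28 mm long, 35 g, origin at its centre, own x along its length; number 4 in line from the pouring lip.
- spacer5: Brass-coloured spacer, cylinder 16 mm across and 28 mm long, 35 g, origin at its centre, own x along its length; number 5 in line from the pouring lip.
Mind the look-alikes: they are no part of the job. What is shaped like the part that bears dish_in but blue or red is not meant.

How it is judged:
By the outcome, as a careful person would: the job done as asked, in the order asked, and still so for the second after the job is handed in, with the robot touching nothing.
It also fails if it takes over 67 s, if anything falls off the work surface, if the arm or the gripper's body presses on something with over 40 N, if the wrist force passes 120 N, or if a joint passes its speed limit or range.

## Working session

There is one attempt and no reset: what is moved stays moved. The work goes in short steps, each a Python script; the robot and the scene stay as the last script left them, time stands still between calls to the robot, and variables do not carry over. Pictures are saved under pics/ and viewed, and the job is handed in when it is done.

```bash
ls; mkdir -p pics
python3 - <<'E'
from bench import robot
import cv2, numpy as np
o=robot.get_obs(); print(o)
for n in ["side","top"]:
    p,d=robot.camera(n); cv2.imwrite(f"pics/{n}0.png",p[:,:,::-1]); np.savez(f"{n}0.npz",p=p,d=d)
    c=robot.get_calibration(n); print(n,c["mtx"],c["dist"],c["view"])
E
```

```text
pics
{'t': 0.0, 'qpos': array([-1.18530184e+00,  5.28232407e-02,  1.40174488e+00,  1.40823599e-05,
        1.68861399e+00, -7.02632862e-02]), 'joint_vel': array([-0.00137288, -0.00020867,  0.00015569, -0.00040203, -0.000629  ,
        0.00066261]), 'effort': array([-1.69193845e-03, -3.81677127e+01, -3.60190272e+01, -2.18323053e-04,
        6.20030638e-03,  3.87951991e-07]), 'tool_pos': array([ 0.2309873 , -0.47107274,  0.20996936]), 'tcp_rot': array([-0.15982758,  0.68938192, -0.68827037,  0.15966093]), 'contact_force': array([-0.52149688,  0.6284305 ,  0.24938336]), 'moment': array([-0.03299   , -0.02886021,  0.00677701]), 'finger_gap': 0.08519343252098587}
side [[488.92738243   0.         315.79745451]
 [  0.         488.92738243 199.84096182]
 [  0.           0.           1.        ]] [-0.12930597  0.          0.          0.          0.        ] [[-0.95897022 -0.2831848  -0.01350874  0.51638983]
 [ 0.16551043 -0.597894    0.78430164 -0.28056018]
 [-0.2301791   0.74988608  0.62023258 -1.09636369]
 [ 0.          0.          0.          1.        ]]
top [[383.68196979   0.         324.6916126 ]
 [  0.         383.68196979 199.50311886]
 [  0.           0.           1.        ]] [-0.07553734  0.          0.          0.          0.        ] [[ 2.34082664e-02 -9.99723560e-01  2.20374099e-03 -7.26608029e-02]
 [ 9.90780014e-01  2.34929778e-02  1.33428050e-01 -5.48970395e-01]
 [-1.33442937e-01 -9.39896805e-04  9.91056052e-01 -9.57678382e-01]
 [ 0.00000000e+00  0.00000000e+00  0.00000000e+00  1.00000000e+00]]
```

View pics/side0.png

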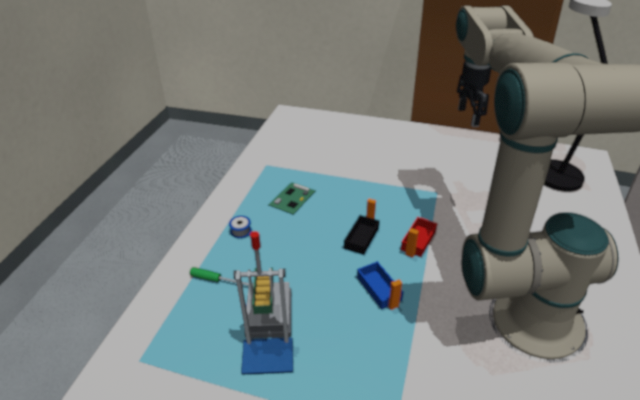

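View pics/top0.png

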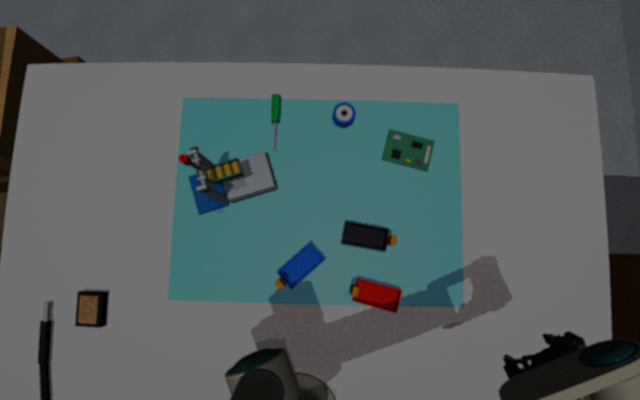

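The top picture shows the stand at about (205,180), the scale to its right at (250,177), the black dish at (365,235) with its grip at (392,240), the spool at (344,113), the driver at (276,120) and the board at (408,150). Next I'll measure them with the depth clouds.

```bash
cat > h.py <<'E'
import numpy as np, cv2
from scipy.spatial.transform import Rotation as R
def cloud(p,d,c):
    h,w=d.shape; u,v=np.meshgrid(np.arange(w),np.arange(h))
    pts=np.stack([u,v],-1).reshape(-1,1,2).astype(np.float64)
    n=cv2.undistortPoints(pts,c["mtx"],np.array(c["dist"])).reshape(h,w,2)
    pc=np.stack([n[...,0]*d,-n[...,1]*d,-d],-1)
    V=np.array(c["view"]); W=(pc-V[:3,3])@V[:3,:3]
    W[d==0]=np.nan
    return W
def proj(P,c):
    V=np.array(c["view"]); q=np.atleast_2d(P)@V[:3,:3].T+V[:3,3]
    q=q*[1,-1,-1]
    return cv2.projectPoints(q,np.zeros(3),np.zeros(3),c["mtx"],np.array(c["dist"]))[0].reshape(-1,2)
E
python3 - <<'E'
from bench import robot
from h import *
for n in ["side","top"]:
    z=np.load(n+"0.npz"); p,d=z["p"],z["d"]; c=robot.get_calibration(n); W=cloud(p,d,c)
    hsv=cv2.cvtColor(p,cv2.COLOR_RGB2HSV); H,S,V=[hsv[...,i].astype(int) for i in range(3)]
    print(n)
    x,y,zz=W[...,0],W[...,1],W[...,2]
    ok=np.isfinite(zz)
    ws=(x>0.2)&(x<0.8)&(y>-.4)&(y<.5)&ok
    print("bench z",np.nanmedian(zz[ws&(H>85)&(H<95)&(S>60)]))
    def rep(name,m):
        nn,l,st,ce=cv2.connectedComponentsWithStats((m&ws).astype(np.uint8))
        for i in range(1,nn):
            if st[i,4]>=12:
                q=W[l==i]; print(name,ce[i].round(),st[i,4],"med",np.median(q,0).round(3),"min",np.percentile(q,3,axis=0).round(3),"max",np.percentile(q,97,axis=0).round(3))
    rep("orange",(H>8)&(H<19)&(S>180)&(V>120))
    rep("dark",(V<45)&(zz<0.05))
    rep("red",((H<5)|(H>174))&(S>170)&(V>80))
    rep("blue",(H>103)&(H<120)&(S>150))
    rep("grey",(S<40)&(V>60)&(zz>0.02)&(zz<0.08))
    rep("high",(zz>0.19)&(zz<.4))
    if n=="top":
        m=(abs(zz-0.045)<0.012)&ws&(y>0.05)
        mm=cv2.morphologyEx(m.astype(np.uint8),cv2.MORPH_OPEN,np.ones((3,3)))
        q=W[mm>0]; print(len(q),q.min(0),q.max(0)); print("rect",cv2.minAreaRect(q[:,:2].astype(np.float32)))
    im=cv2.resize(p[:,:,::-1][130:330,150:480] if n=="top" else p[:,:,::-1][180:390,180:450],None,fx=2.4,fy=2.4,interpolation=cv2.INTER_CUBIC)
    cv2.imwrite(f"pics/{n}0z.png",cv2.convertScaleAbs(im,alpha=1.6))
E
```

```text
side
bench z 0.5296806037549048
orange [371. 202.] 16 med [ 0.448 -0.223  0.087] min [ 0.441 -0.228  0.082] max [ 0.454 -0.221  0.09 ]
orange [414. 232.] 51 med [ 0.32  -0.134  0.086] min [ 0.311 -0.232  0.013] max [ 0.331 -0.128  0.09 ]
orange [396. 285.] 50 med [0.334 0.051 0.086] min [0.327 0.043 0.071] max [0.344 0.056 0.09 ]
dark [290. 191.] 19 med [ 0.712 -0.305  0.008] min [ 0.706 -0.318  0.005] max [ 0.717 -0.296  0.011]
dark [292. 204.] 24 med [ 0.685 -0.249  0.008] min [ 0.676 -0.258  0.006] max [ 0.693 -0.238  0.011]
dark [361. 235.] 754 med [ 0.46  -0.171  0.011] min [ 0.428 -0.223  0.002] max [ 0.489 -0.107  0.033]
red [424. 234.] 402 med [ 0.297 -0.223  0.008] min [ 0.273 -0.258  0.002] max [ 0.323 -0.138  0.034]
red [255. 240.] 91 med [0.584 0.219 0.309] min [0.579 0.213 0.291] max [0.59  0.222 0.321]
red [404. 241.] 19 med [ 0.342 -0.152  0.029] min [ 0.339 -0.178  0.017] max [ 0.345 -0.148  0.032]
blue [243. 227.] 40 med [ 0.768 -0.09   0.032] min [ 0.758 -0.126  0.004] max [ 0.796 -0.076  0.035]
blue [243. 236.] 15 med [ 0.77  -0.084  0.004] min [ 0.763 -0.095  0.  
[... 1878 characters left out ...]
.195 0.008] max [0.59  0.244 0.134]
blue [300. 265.] 1076 med [0.38  0.    0.004] min [ 0.332 -0.049  0.   ] max [0.428 0.048 0.033]
grey [344. 114.] 122 med [ 0.785 -0.106  0.032] min [ 0.771 -0.125  0.029] max [ 0.799 -0.087  0.036]
grey [252. 177.] 1268 med [0.6   0.129 0.045] min [0.556 0.084 0.023] max [0.66  0.184 0.048]
high [196. 167.] 527 med [0.584 0.21  0.221] min [0.54  0.194 0.195] max [0.63  0.236 0.319]
high [269. 356.] 461 med [0.206 0.044 0.232] min [0.2   0.013 0.194] max [0.213 0.081 0.259]
1314 [0.54720867 0.07475982 0.03772216] [0.67269032 0.20062483 0.05011304]
rect ((0.60919588804245, 0.14602167904376984), (0.09623932093381882, 0.12265024334192276), 19.193470001220703)
```

```bash
sleep 0
```

```text
(no output)
```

View pics/top0z.png

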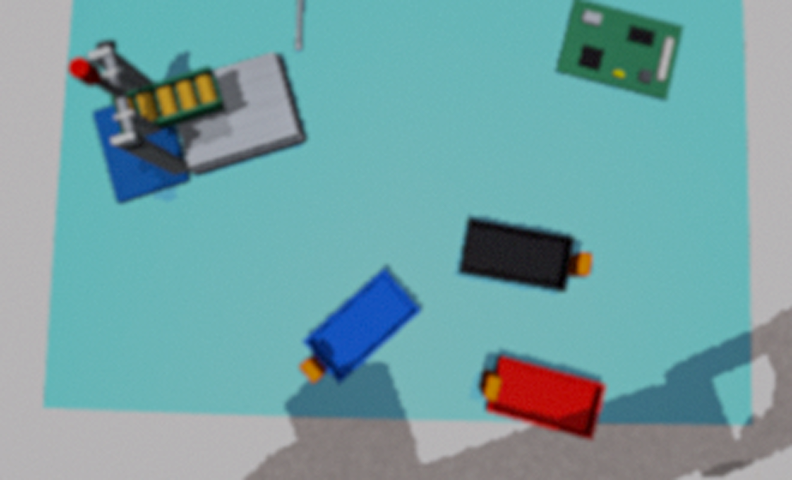

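View pics/side0z.png

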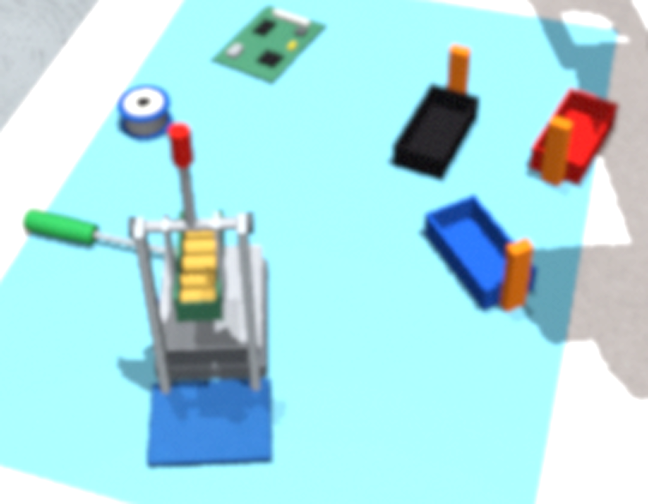

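Run:
```python
from bench import robot
from h import *
for n in ["top","side"]:
    z=np.load(n+"0.npz"); p,d=z["p"],z["d"]; c=robot.get_calibration(n); W=cloud(p,d,c)
    V=c["view"]; print(n,"cam",-V[:3,:3].T@V[:3,3])
    x,y,zz=W[...,0],W[...,1],W[...,2]
    hsv=cv2.cvtColor(p,cv2.COLOR_RGB2HSV)
    H,S,Vv=[hsv[...,i].astype(int) for i in range(3)]
    def rect(name,m):
        q=W[m]; r=cv2.minAreaRect(q[:,:2].astype(np.float32)); print(name,len(q),np.array(r[0]).round(4),np.array(r[1]).round(4),round(r[2],2), q[:,2].mean().round(4))
    reg=(x>.41)&(x<.51)&(y>-.26)&(y<-.09)
    rect("rim",reg&(zz>0.028)&(zz<0.036))
    rect("rim+",reg&(zz>0.02)&(zz<0.036)&(Vv<60))
    rect("dark",reg&(Vv<45))
    m=reg&(zz>0.083)&(zz<.095); rect("griptop",m); print(np.median(W[m],0), W[m].min(0),W[m].max(0))
    print(p[m].mean(0))
    st=(x>.5)&(x<.68)&(y>.18)&(y<.32)
    rect("base",st&(abs(zz-.012)<.004)&(H>100)&(H<120)&(S>120))
    m=st&(zz>0.218)&(zz<.228); rect("posts",m)
    q=W[m][:,:2]; u=np.linalg.svd(q-q.mean(0))[2][0]; print("dir",np.degrees(np.arctan2(u[1],u[0])),q.mean(0))
    m=st&(zz>0.316)&(zz<.33); rect("lever",m)
    m=(x>.5)&(x<.7)&(y>.05)&(y<.25)&(abs(zz-.046)<.003); rect("pan",m)
```

```text
top cam [ 0.41781434 -0.06064389  1.02252113]
rim 205 [ 0.4595 -0.166 ] [0.1168 0.0605] 81.02 0.0315
rim+ 202 [ 0.46   -0.1663] [0.1159 0.0595] 81.02 0.0307
dark 996 [ 0.4597 -0.1665] [0.1154 0.057 ] 80.98 0.0092
griptop 56 [ 0.4496 -0.2287] [0.0222 0.0149] 0.28 0.0868
[ 0.44956677 -0.22878748  0.08673739] [ 0.43845254 -0.23614708  0.08323146] [ 0.46066581 -0.22121493  0.09085146]
[107.          69.78571429  19.92857143]
base 612 [0.5713 0.2533] [0.1078 0.0851] 18.91 0.0115
posts 205 [0.585 0.216] [0.099  0.0254] 19.32 0.221
dir -161.52809279366332 [0.58416439 0.21363169]
lever 63 [0.5869 0.212 ] [0.0175 0.0145] 84.88 0.3188
pan 1076 [0.6063 0.1541] [0.0961 0.1393] 19.19 0.0452
side cam [0.2892781  0.80063638 0.90702007]
rim 214 [ 0.4596 -0.168 ] [0.1264 0.0619] 81.13 0.0319
rim+ 259 [ 0.4583 -0.1644] [0.1193 0.0585] 80.98 0.0276
dark 754 [ 0.458  -0.1651] [0.1212 0.0588] 81.18 0.0142
griptop 41 [ 0.4491 -0.2275] [0.0161 0.0224] 89.12 0.0875
[ 0.44997584 -0.22629434  0.08763401] [ 0.43788776 -0.23565368  0.08308855] [ 0.46023017 -0.21948637  0.09122313]
[153.7804878  111.04878049  73.31707317]
base 1610 [0.5718 0.2557] [0.1079 0.0879] 18.78 0.0117
posts 245 [0.5857 0.2169] [0.0984 0.0268] 19.78 0.2211
dir 18.963232432643707 [0.58672645 0.21669179]
lever 57 [0.5862 0.2142] [0.0145 0.0153] 20.7 0.3194
pan 761 [0.6036 0.1588] [0.0949 0.1486] 20.06 0.0453
```

```bash
cat >> h.py <<'E'
def down(yaw,flip=False):
    z=np.array([np.cos(yaw),np.sin(yaw),0])*(-1 if flip else 1); y=np.array([0,0,-1.]); x=np.cross(y,z)
    return R.from_matrix(np.stack([x,y,z],1)).as_quat()
YD=np.radians(-9.0); YS=np.radians(19.1)
PIV=np.array([0.586,0.2140,0.215]); ex=np.array([np.cos(YS),np.sin(YS),0]); ey=np.array([-np.sin(YS),np.cos(YS),0])
GRIP=np.array([0.4496,-0.2292,0.070]); PAN=np.array([0.609,0.1465,0.045])
PL=PAN-0.064*ey   # grip xy target
E
python3 - <<'E'
from bench import robot
from h import *
print(R.from_quat(robot.get_obs()["tcp_rot"]).as_matrix().round(2))
for f in (0,1):
    for pos,yaw in ((GRIP+[0,0,.1],YD),(GRIP+[0,0,-.019],YD),(PL+[0,0,.076]-.13*ey,YS),(PL+[0,0,.055],YS)):
        q=robot.ik(pos,down(yaw,f)); print(f,pos.round(3),None if q is None else np.round(q,2))
p,d=robot.camera("wrist"); cv2.imwrite("pics/w0.png",p[:,:,::-1])
c=robot.get_calibration("wrist");V=c["view"];print(-V[:3,:3].T@V[:3,3],robot.get_obs()["tool_pos"])
E
```

```text
[[-0.9  -0.    0.44]
 [-0.44  0.   -0.9 ]
 [-0.   -1.   -0.  ]]
0 [ 0.45  -0.229  0.17 ] [-0.54  0.01  1.52 -0.    1.61 -0.39]
0 [ 0.45  -0.229  0.051] [-0.54  0.11  1.66 -0.    1.37 -0.39]
0 [ 0.672 -0.037  0.121] [-0.11  0.51  1.03 -0.    1.6  -0.44]
0 [0.63  0.086 0.1  ] [ 0.08  0.42  1.2  -0.    1.53 -0.26]
1 [ 0.45  -0.229  0.17 ] [-0.54  0.01  1.52 -0.    1.61  2.75]
1 [ 0.45  -0.229  0.051] [-0.54  0.11  1.66 -0.    1.37  2.75]
1 [ 0.672 -0.037  0.121] [-0.11  0.51  1.03 -0.    1.6   2.7 ]
1 [0.63  0.086 0.1  ] [ 0.08  0.42  1.2  -0.    1.53  2.89]
[ 0.30027296 -0.43819608  0.37299075] [ 0.23102779 -0.47115855  0.21014887]
```

View pics/w0.png

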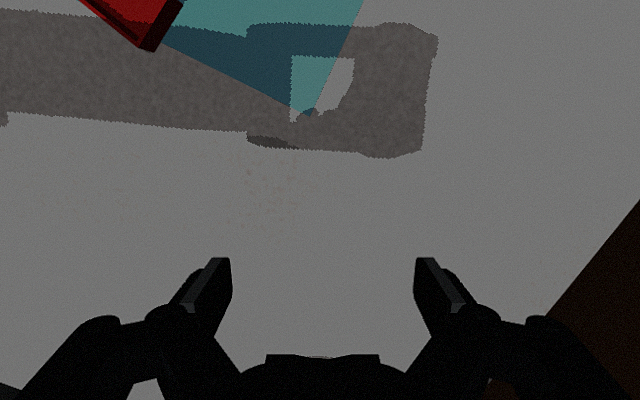

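Run:
```python
from bench import robot
from h import *
q=down(YD)
robot.move_to(GRIP+[0,0,.08],q)
robot.move_straight(GRIP+[0,0,-.019],rate=.12)
robot.clamp()
o=robot.get_obs();print(o["t"],o["finger_gap"],o["contact_force"],o["tool_pos"])
robot.move_straight(GRIP+[0,0,.06],rate=.15)
o=robot.get_obs();print(o["t"],o["finger_gap"],o["contact_force"])
for n in ["side","wrist"]:
    p,d=robot.camera(n); cv2.imwrite(f"pics/{n}1.png",p[:,:,::-1])
```

```text
2.975 0.022539242199767173 [ 1.07028072 -0.11412731  1.5580529 ] [ 0.44990349 -0.22941504  0.05140733]
3.65 0.02201729185023098 [-0.36377771 -0.44459021 -1.50877559]
```

View pics/side1.png

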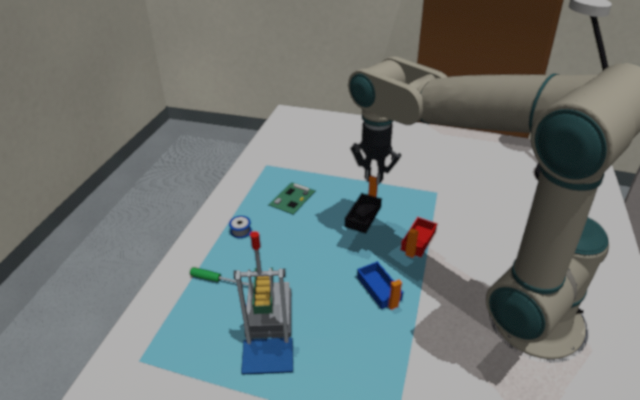

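View pics/wrist1.png

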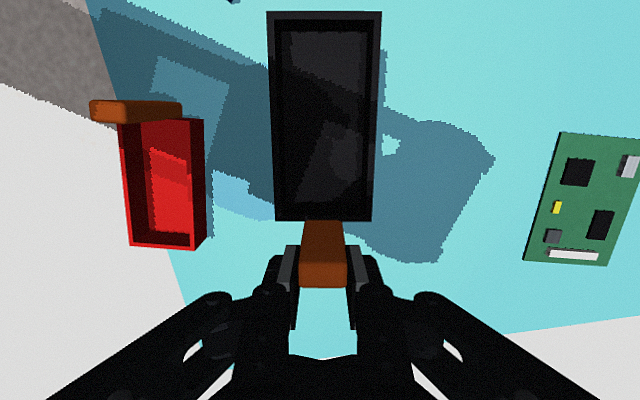

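The side picture shows the dish held level in the air at (363,212). In the wrist picture it is square in the jaws, with its grip at (323,255). Next is the pre-approach, checking the dish's pose in the hand on the way.

```bash
cat >> h.py <<'E'
def dishfit(robot,zlo,zhi,tag,yaw):
    c=robot.get_calibration("wrist"); p,d=robot.camera("wrist"); cv2.imwrite(f"pics/{tag}.png",p[:,:,::-1])
    W=cloud(p,d,c); hs=cv2.cvtColor(p,cv2.COLOR_RGB2HSV)
    m=(W[...,2]>zlo)&(W[...,2]<zhi)&(p.max(-1)<70); m[:, :200]=0; m[:,460:]=0; m[225:]=0
    q=W[m]; A=np.c_[q[:,:2]-q[:,:2].mean(0),np.ones(len(q))]; k=np.linalg.lstsq(A,q[:,2],rcond=None)[0]
    r=cv2.minAreaRect(q[:,:2].astype(np.float32)); print(tag,len(q),"rect",np.round(r[0],4),np.round(r[1],4),round(r[2],2),"z",k.round(4))
    return W,p
E
python3 - <<'E'
from bench import robot
from h import *
q=down(YS)
pre=PL-.13*ey
robot.move_to([pre[0],pre[1],.125],q)
o=robot.get_obs();print(o["t"],o["finger_gap"],o["tool_pos"])
dishfit(robot,.09,.125,"w2",YS)
E
```

```text
4.8833 0.022398696640726034 [ 0.67205236 -0.03806317  0.12503009]
w2 6869 rect [0.6524 0.0222] [0.0602 0.1168] 18.91 z [0.0028 0.0025 0.1024]
```

View pics/w2.png

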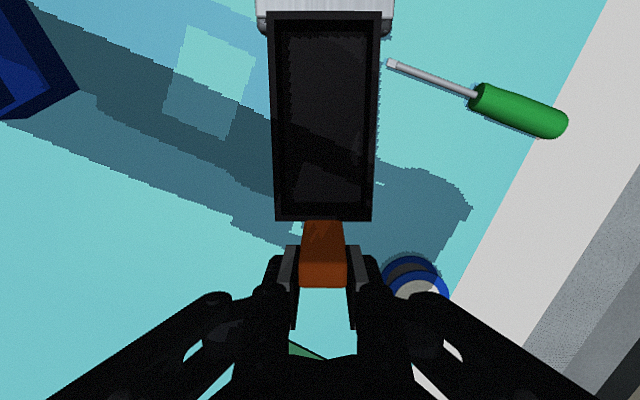

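The dish is level, with its rim at 0.102 (underside 0.070), and it sits within 1.3 mm of nominal, yaw 18.9°. Moving it in, lowering and releasing.

Run:
```python
from bench import robot
from h import *
robot.move_straight([PL[0],PL[1],.125],rate=.12)
robot.move_straight([PL[0],PL[1],.0975],rate=.06)
o=robot.get_obs();print(o["t"],o["finger_gap"],o["contact_force"],o["tool_pos"])
robot.release()
robot.dwell(.1)
up=PL-.01*ey
robot.move_straight([up[0],up[1],.2],rate=.15)
bk=PL-.06*ey
robot.move_straight([bk[0],bk[1],.26],rate=.2)
o=robot.get_obs();print(o["t"],o["contact_force"])
dishfit(robot,.062,.082,"w3",YS)
for n in ("top","side"):
    p,d=robot.camera(n); cv2.imwrite(f"pics/{n}3.png",p[:,:,::-1]); np.savez(f"{n}3.npz",p=p,d=d)
    W=cloud(p,d,robot.get_calibration(n)); 
    L=(W-PAN); a=L@ex; b=L@ey
    for nm,m in (("pan",(abs(a)>.034)&(abs(a)<.045)&(b<0)&(b>-.055)),("rim",(abs(a)<.034)&(b>-.06)&(b<-.0)&(W[...,2]>.065)&(W[...,2]<.08))):
        z=W[...,2][m]; print(n,nm,len(z),np.median(z).round(5),z.mean().round(5))
```

```text
6.775 0.02212936973109272 [-0.26233903  0.82491287 -0.34582049] [0.62990401 0.08604326 0.09735546]
8.8833 [ 0.27643209 -0.06079188 -0.70473781]
w3 1169 rect [0.6121 0.1427] [0.0603 0.1085] 18.94 z [0.0032 0.0027 0.0717]
top pan 60 0.58707 0.58705
top rim 0 nan nan
side pan 427 0.53172 0.43078
side rim 23 0.07171 0.07125
  return _methods._mean(a, axis=axis, dtype=dtype,
  ret = ret.dtype.type(ret / rcount)
<stdin>:19: RuntimeWarning: Mean of empty slice.
```

View pics/w3.png

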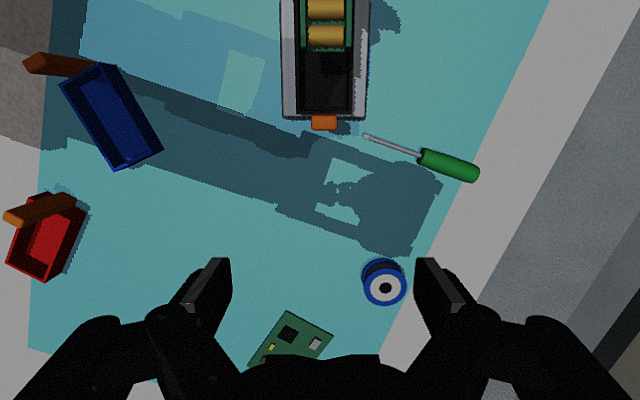

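View pics/top3.png

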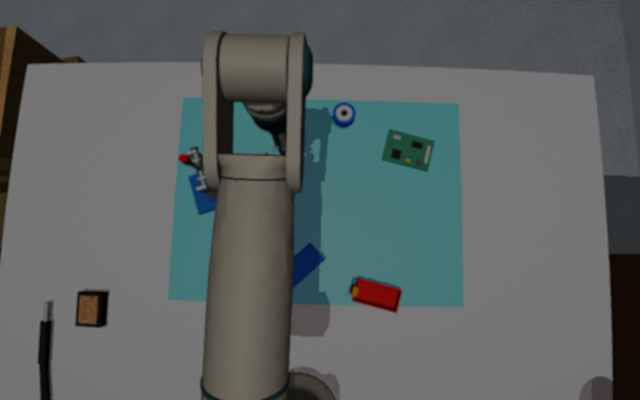

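View pics/side3.png

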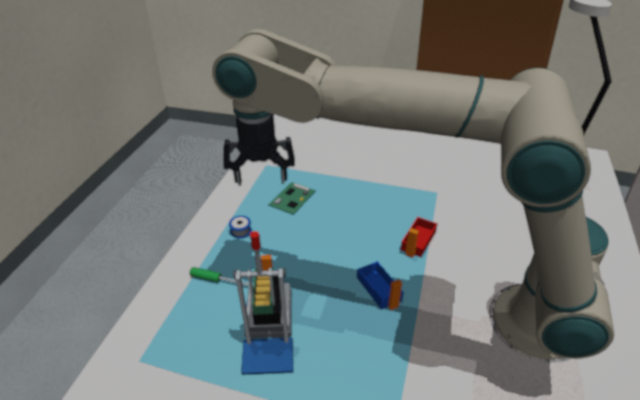

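The dish sits centred on the pan: at row 110 of the wrist view the pan edges are at columns 282 and 368, and the dish edges at 297 and 354. The grip points away from the cup. All five spacers look to be in the cup. Next I check reachability for the lever, with the wrist camera facing the dish.

```bash
cat >> h.py <<'E'
RL=0.089; YG=YS+0.45
Q0=R.from_quat(down(YG,True))
def leverpose(th,rl=RL,piv=None,off=0.0):
    rot=R.from_rotvec(ex*th)
    # check sign: lever top -> -ey for th>0
    v=rot.apply([0,0,1.0])
    p=(PIV if piv is None else piv)+(rl-0.019+off)*v
    return p,(rot*Q0).as_quat()
E
python3 - <<'E'
from bench import robot
from h import *
v=R.from_rotvec(ex*.3).apply([0,0,1.]); print("towards -ey:",v@ey)
for th,off in ((0,.08),(0,0),(.25,0),(.45,0),(.65,0)):
    p,q=leverpose(th,off=off); j=robot.ik(p,q); print(th,p.round(3),None if j is None else np.round(j,2))
c=robot.get_calibration("wrist"); V=c["view"]; o=robot.get_obs()
print("cam look",-V[2,:3].round(3), c["mtx"][0,0])
E
```

```text
towards -ey: -0.29552020666133955
0 [0.586 0.214 0.365] [ 0.29  0.39  0.71 -0.    2.05  2.65]
0 [0.586 0.214 0.285] [0.29 0.34 0.93 0.   1.87 2.65]
0.25 [0.592 0.198 0.283] [0.15 0.35 0.94 0.26 1.89 2.58]
0.45 [0.596 0.185 0.278] [0.04 0.39 0.94 0.46 1.92 2.53]
0.65 [0.6   0.174 0.271] [-0.05  0.44  0.95  0.65  1.95  2.49]
cam look [ 0.095 -0.281 -0.955] 314.01226361776435
```

Run:
```python
from bench import robot
from h import *
bk=PL-.06*ey
p,q=leverpose(0,off=.09)
robot.move_to([bk[0],bk[1],.40],q)
robot.move_to(p,q)
o=robot.get_obs();print(o["t"],o["tool_pos"],o["qpos"].round(2))
c=robot.get_calibration("wrist"); pic,d=robot.camera("wrist"); cv2.imwrite("pics/w4.png",pic[:,:,::-1]); np.savez("w4.npz",p=pic,d=d,view=c["view"])
W=cloud(pic,d,c); L=W-PIV; a=L@ex;b=L@ey;z=W[...,2]
m=(z>.312)&(z<.33)&(abs(a)<.03)&(abs(b)<.03); print("lever top",m.sum(),np.median(W[m],0) if m.any() else None)
pp,dd=robot.camera("side"); cv2.imwrite("pics/side4.png",pp[:,:,::-1])
```

```text
12.1333 [0.58646937 0.21299316 0.37523069] [ 0.29  0.4   0.68 -0.    2.07  2.65]
lever top 456 [0.58943741 0.21163689 0.3193523 ]
```

View pics/w4.png

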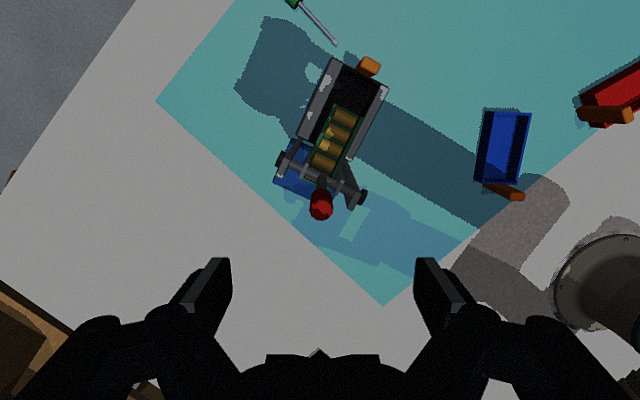

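View pics/side4.png

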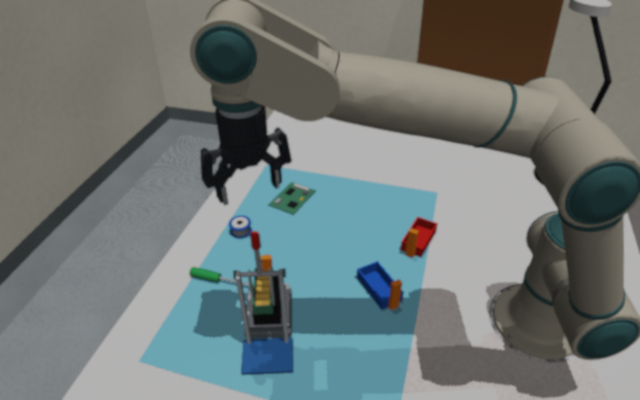

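The wrist picture has the lever's red top at (320,205), midway between the jaws, and the dish below the cup at (350,90). Descending and clamping.

```bash
cat >> h.py <<'E'
def look(robot,tag,side=True):
    out={}
    for n in (["wrist","side"] if side else ["wrist"]):
        c=robot.get_calibration(n); p,d=robot.camera(n); W=cloud(p,d,c)
        np.savez(f"{tag}{n}.npz",p=p,d=d,view=c["view"])
        L=W-PAN; a=L@ex; b=L@ey; z=W[...,2]
        bench=(abs(z)<.006)&(abs(a)<.16)&(abs(a)>.075)&(abs(b)<.1)&(p[...,2]>p[...,0]+15)
        rim=(z>.060)&(z<.08)&(abs(a)<.034)&(b>-.062)&(b<.062)&(p.max(-1)<90)&((abs(a)>.026))
        pan=(z>.028)&(z<.052)&(abs(a)>.0345)&(abs(a)<.045)&(abs(b)<.058)
        r=[(int(m.sum()),round(float(np.mean(z[m]))*1e3,2) if m.any() else None,round(float(np.median(z[m]))*1e3,2) if m.any() else None) for m in (bench,rim,pan)]
        print(tag,n,"bench",r[0],"rim",r[1],"pan",r[2])
        if n=="wrist": 
            im=p[:,:,::-1][0:230,180:500]; cv2.imwrite(f"pics/{tag}w.png",cv2.convertScaleAbs(cv2.resize(im,None,fx=2.2,fy=2.2),alpha=1.7))
        else: cv2.imwrite(f"pics/{tag}s.png",cv2.convertScaleAbs(cv2.resize(p[:,:,::-1][200:390,160:360],None,fx=3,fy=3),alpha=1.3))
E
python3 - <<'E'
from bench import robot
from h import *
p,q=leverpose(0)
robot.move_straight(p,rate=.1)
robot.clamp()
o=robot.get_obs();print(o["t"],o["finger_gap"],o["contact_force"].round(2),o["moment"].round(2),o["tool_pos"],p)
look(robot,"a0")
E
```

```text
13.9333 0.014972613870745912 [5.02 2.95 0.84] [ 0.34 -0.8  -0.01] [0.58659653 0.21426369 0.28537229] [0.586 0.214 0.285]
a0 wrist bench (18130, 0.34, 0.35) rim (499, 72.44, 72.56) pan (1481, 40.62, 40.64)
a0 side bench (4925, 0.45, 0.41) rim (62, 71.23, 71.8) pan (205, 40.99, 41.1)
```

View pics/a0w.png

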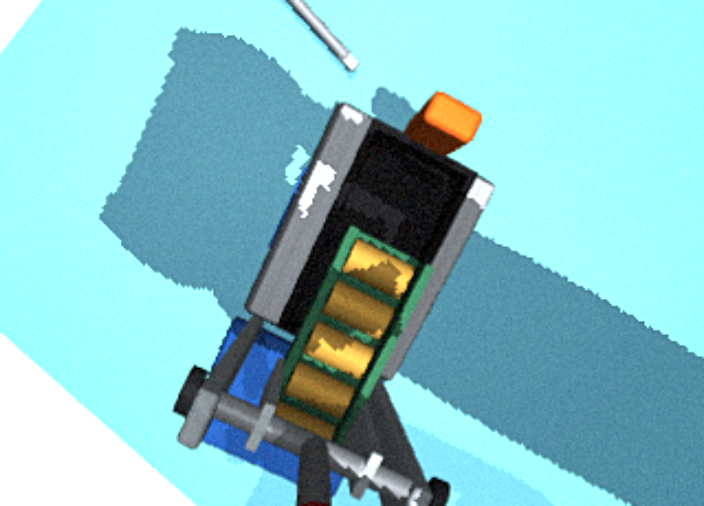

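View pics/a0s.png

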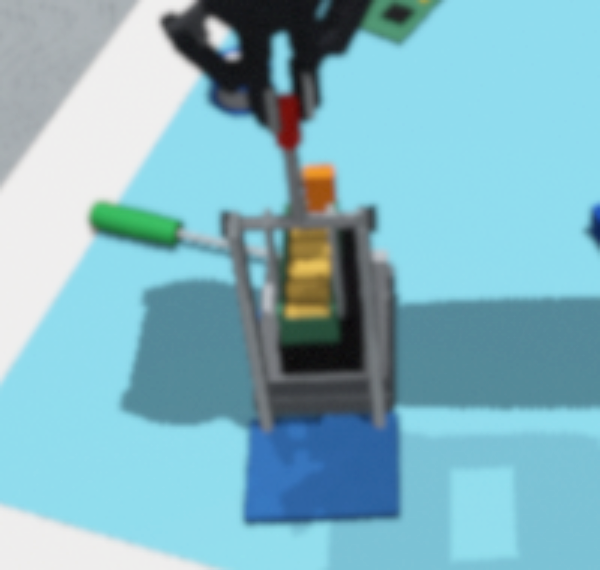

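The wrist view is clear. Five spacers are in the cup and the pan reads 40.62 mm, which is the dish's ~4.4 mm of sink. I'll tilt in small steps and stop at the first drop.

```bash
cat >> h.py <<'E'
def panz(robot):
    c=robot.get_calibration("wrist"); p,d=robot.camera("wrist"); W=cloud(p,d,c)
    L=W-PAN; a=L@ex; b=L@ey; z=W[...,2]
    bench=(abs(z)<.008)&(abs(a)<.16)&(abs(a)>.075)&(abs(b)<.1)&(p[...,2]>p[...,0]+15)
    pan=(z>.025)&(z<.052)&(abs(a)>.0345)&(abs(a)<.045)&(b<.0)&(b>-.058)
    return np.median(z[pan])*1e3,int(pan.sum()),np.median(z[bench])*1e3
def step(robot,th,rate=.02):
    p,q=leverpose(th); robot.move_straight(p,q,rate=rate)
E
python3 - <<'E'
from bench import robot
from h import *
print("base",panz(robot))
for th in (.04,.08,.12,.16): step(robot,th,.04)
o=robot.get_obs(); print(o["t"],o["contact_force"].round(1),o["finger_gap"])
print(.16,panz(robot)); th=.16; base=None
while th<.34:
    th+=.015; step(robot,th); robot.dwell(.2)
    z=panz(robot); o=robot.get_obs(); print(round(th,3),round(o["t"],2),z,o["contact_force"].round(1))
    if base is not None and base-(z[0]-z[2])>.7: break
    base=z[0]-z[2]
robot.dwell(.3); print(panz(robot))
look(robot,"a1")
E
```

```text
base (np.float64(40.538111644545154), 827, np.float64(0.34146594955093473))
15.0833 [6.2 0.3 1.5] 0.01519346598101494
0.16 (np.float64(40.50178129479784), 975, np.float64(0.33609468942134935))
0.175 15.63 (np.float64(40.43405340836401), 994, np.float64(0.35388255190399337)) [4.5 2.2 1. ]
0.19 16.13 (np.float64(40.43824165841764), 1016, np.float64(0.3485368347790197)) [4.7 1.5 1.3]
0.205 16.63 (np.float64(40.48066483043611), 1027, np.float64(0.3232981396423179)) [5.  2.1 2.3]
0.22 17.13 (np.float64(40.50137438428169), 1041, np.float64(0.32799542757187944)) [5.4 1.6 2.1]
0.235 17.63 (np.float64(40.46340664147655), 1065, np.float64(0.3217100917371694)) [5.2 1.6 2.2]
0.25 18.13 (np.float64(40.42985068819391), 1082, np.float64(0.320723585266289)) [4.9 1.7 1.5]
0.265 18.63 (np.float64(40.45819897483254), 1096, np.float64(0.3060705686618941)) [4.8 1.2 1.7]
0.28 19.13 (np.float64(40.54783912000118), 1116, np.float64(0.3232376247404738)) [6.1 1.2 2.2]
0.295 19.63 (np.float64(40.53647026725226), 1143, np.float64(0.3100050856627613)) [6.4 1.6 2.3]
0.31 20.13 (np.float64(40.49166848933327), 1159, np.float64(0.3271640555352049)) [5.5 1.  1.4]
0.325 20.63 (np.float64(39.28179217505864), 1170, np.float64(0.30234546290493247)) [5.3 0.2 2.1]
(np.float64(39.151410871197946), 1165, np.float64(0.31481032451470253))
a1 wrist bench (18227, 0.32, 0.32) rim (756, 71.0, 71.1) pan (2058, 39.15, 39.16)
a1 side bench (4926, 0.4, 0.36) rim (54, 70.5, 71.03) pan (183, 39.47, 39.36)
```

View pics/a1w.png

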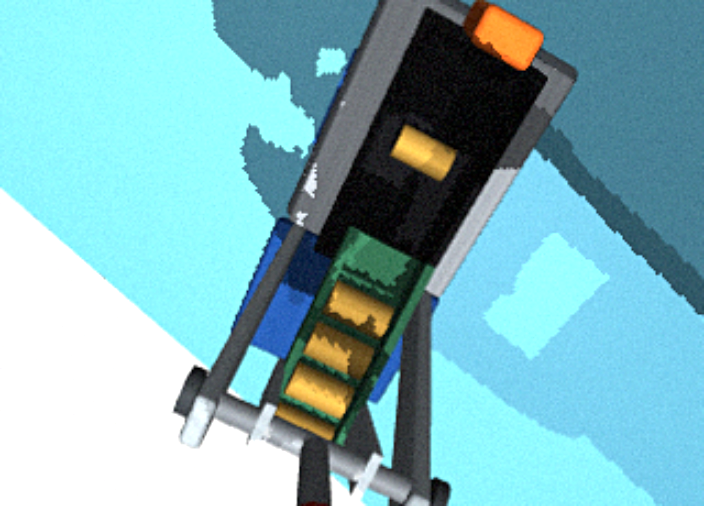

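One spacer is in the dish at (425,152), four are left in the cup, and the pan sank 1.37 mm. On to the second.

```bash
cat > nxt.py <<'E'
import sys
from bench import robot
from h import *
th=float(sys.argv[1]); lim=float(sys.argv[2]); tag=sys.argv[3]; inc=float(sys.argv[4])
z=panz(robot); b0=z[0]-z[2]; print("start",b0)
while th<lim:
    th+=inc; step(robot,th); robot.dwell(.25)
    z=panz(robot); o=robot.get_obs(); print(round(th,3),round(o["t"],2),round(z[0]-z[2]-b0,2),z[1],o["contact_force"].round(1))
    if b0-(z[0]-z[2])>.6: break
robot.dwell(.3); z=panz(robot); print("end",th,z[0]-z[2],z[0]-z[2]-b0)
look(robot,tag)
E
python3 nxt.py .325 .46 a2 .013
```

```text
start 38.82537315885919
0.338 21.68 -0.06 1157 [5.5 0.7 2.7]
0.351 22.23 -0.04 1146 [4.6 0.6 3. ]
0.364 22.78 -0.01 1148 [5.2 1.4 3.2]
0.377 23.33 0.01 1126 [5.4 1.1 2.2]
0.39 23.88 0.01 1114 [4.9 2.2 3.7]
0.403 24.43 0.03 1113 [5.6 1.3 2.8]
0.416 24.98 0.04 1102 [5.1 1.3 3.1]
0.429 25.53 -1.36 1081 [5.7 1.5 2.5]
end 0.4290000000000001 37.524338931259855 -1.301034227599338
a2 wrist bench (18446, 0.31, 0.32) rim (788, 69.65, 69.71) pan (2026, 37.72, 37.72)
a2 side bench (4937, 0.46, 0.46) rim (64, 69.05, 69.43) pan (174, 37.86, 37.99)
```

View pics/a2w.png

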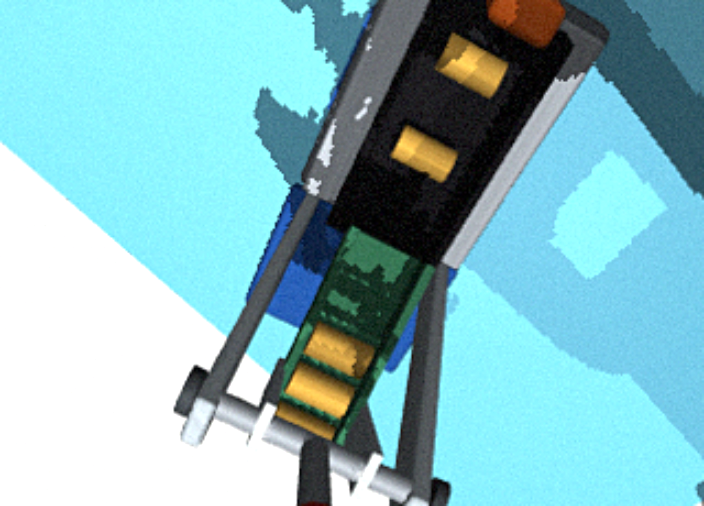

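Two spacers are in the dish, at (473,65) and (425,153), and three are left in the cup. Now the third.

```bash
python3 nxt.py .429 .56 a3 .012
```

```text
start 37.45124131954016
0.441 26.58 -0.0 1071 [6.2 0.9 3. ]
0.453 27.13 0.01 1060 [6.1 0.9 3.1]
0.465 27.68 -0.0 1056 [5.9 1.9 3. ]
0.477 28.23 0.02 1032 [5.3 0.7 4. ]
0.489 28.78 0.08 1018 [5.6 0.5 3.6]
0.501 29.33 0.06 1008 [6.  1.2 2.4]
0.513 29.88 0.05 1002 [4.9 0.5 4. ]
0.525 30.43 -1.62 979 [5.  0.8 5.1]
end 0.525 36.1655741397711 -1.2856671797690566
a3 wrist bench (18024, 0.32, 0.31) rim (787, 68.26, 68.35) pan (1994, 36.4, 36.41)
a3 side bench (4932, 0.48, 0.47) rim (69, 67.85, 68.01) pan (163, 36.73, 36.69)
```

View pics/a3w.png

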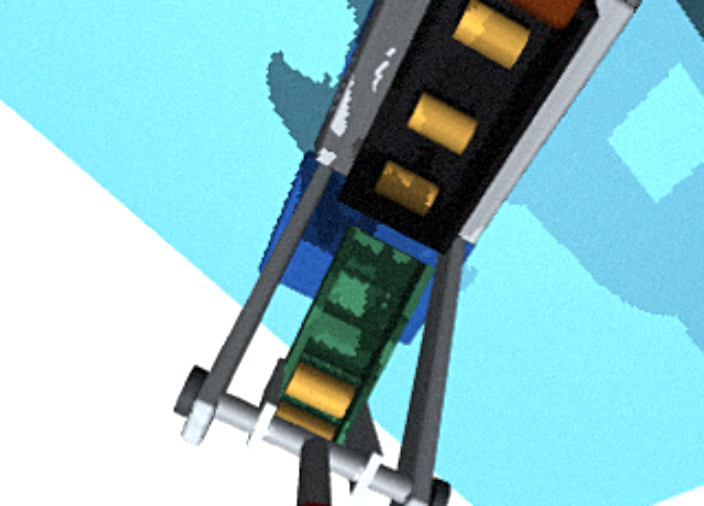

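Three spacers are in the dish, two are left in the cup, and the total sink is 4.1 mm, which is three spacers. Swinging back to the stop, watching the force.

Run:
```python
from bench import robot
from h import *
for th in np.arange(.5,.02,-.04): step(robot,th,.04)
f0=robot.get_obs()["contact_force"]@ey; print("f moving",f0)
th=.02
while th>-.07:
    th-=.01; step(robot,th,.02); robot.dwell(.1)
    o=robot.get_obs(); f=o["contact_force"]@ey; print(round(th,3),round(o["t"],2),round(f,2),o["contact_force"].round(1))
    if abs(f-f0)>12: break
look(robot,"a4")
```

```text
f moving 1.3811147112460902
0.01 34.31 1.86 [4.7 3.6 1.5]
0.0 34.66 -0.89 [6.2 1.2 1.6]
-0.01 35.01 -2.16 [ 6.1 -0.2  1.4]
-0.02 35.36 -5.49 [ 6.9 -3.4  0.6]
-0.03 35.71 -8.35 [ 8.6 -5.8  0.1]
-0.04 36.06 -11.44 [ 7.8 -9.4  0.5]
a4 wrist bench (17814, 0.36, 0.36) rim (456, 68.39, 68.47) pan (1375, 36.47, 36.49)
a4 side bench (4936, 0.4, 0.41) rim (64, 67.7, 67.87) pan (201, 36.59, 36.51)
```

View pics/a4w.png

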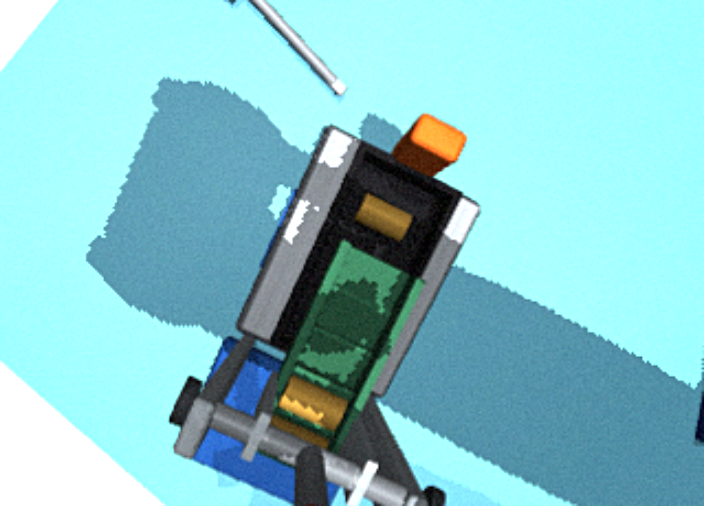

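At the stop the force rises steadily. The wrist picture shows two spacers in the cup at (310,410). Letting go, retreating and checking everything.

```bash
cat > chk.py <<'E'
from bench import robot
from h import *
import sys
tag=sys.argv[1]
for n in ("top","side"):
    p,d=robot.camera(n); cv2.imwrite(f"pics/{n}{tag}.png",p[:,:,::-1])
    cv2.imwrite(f"pics/{n}{tag}z.png",cv2.convertScaleAbs(cv2.resize(p[:,:,::-1][90:250,170:450] if n=="top" else p[:,:,::-1][190:390,180:430],None,fx=2.8,fy=2.8,interpolation=cv2.INTER_CUBIC),alpha=1.6 if n=="top" else 1.2))
    z0=np.load(n+"0.npz"); c=robot.get_calibration(n)
    for nm,P,D in (("before",z0["p"],z0["d"]),("now",p,d)):
        W=cloud(P,D,c); x,y,zz=W[...,0],W[...,1],W[...,2]
        m=(zz>.312)&(zz<.33)&(abs(x-.585)<.04)&(abs(y-.213)<.04); 
        hi=(zz>.255)&(zz<.33)&(abs(x-.585)<.04)&(abs(y-.213)<.04)
        L=W-PIV; a=L@ex;b=L@ey
        lp=(abs(a)<.016)&(zz>.11)&(zz<.17)&(b<-.02)&(b>-.1)
        print(n,nm,"lever",m.sum(),W[m].mean(0).round(4),"rod",W[hi].mean(0).round(4),"cup",lp.sum(),"min b",np.percentile(b[lp],2).round(4) if lp.any() else 0, "z",zz[lp].mean().round(4))
        L=W-PAN; a=L@ex;b=L@ey
        pan=(zz>.03)&(zz<.052)&(abs(a)>.0345)&(abs(a)<.045)&(b<0)&(b>-.058)
        print("   pan",pan.sum(),np.median(zz[pan]).round(5))
        k=(zz>.06)&(zz<.078)&(abs(a)<.05)&(b<0.0)&(b>-.08)
        if k.sum()>20: r=cv2.minAreaRect(np.c_[a[k],b[k]].astype(np.float32)); print("   dishrim(a,b)",np.round(r[0],4),np.round(r[1],4),round(r[2],1), a[k].min(),a[k].max(),b[k].min())
        for nm2,cx,cy,h in (("spool",.785,-.105,.02),("board",.70,-.28,.003)):
            k=(zz>h)&(zz<.05)&(abs(x-cx)<.09)&(abs(y-cy)<.09); print("   ",nm2,W[k].mean(0).round(4) if k.any() else None)
        hs=cv2.cvtColor(P,cv2.COLOR_RGB2HSV); k=(hs[...,0]>50)&(hs[...,0]<75)&(hs[...,1]>150)&(x>.7)&(y>-.1)&(zz<.06); print("    driver",k.sum(),W[k].mean(0).round(4))
E
python3 - <<'E'
from bench import robot
from h import *
robot.release(); robot.dwell(.1)
p,q=leverpose(-.04,off=.09); robot.move_straight(p,rate=.15)
robot.move_to([.35,-.35,.35],down(-.4))
print(robot.get_obs()["t"])
E
python3 chk.py 5
```

```text
40.325
top before lever 71 [0.5859 0.2113 0.3182] rod [0.5852 0.2092 0.305 ] cup 305 min b -0.0777 z 0.1426
   pan 174 0.04482
    spool [ 0.7888 -0.1056  0.032 ]
    board [ 0.6973 -0.2835  0.0054]
    driver 184 [0.802  0.0803 0.0229]
top now lever 72 [0.5858 0.2109 0.3184] rod [0.5851 0.2091 0.305 ] cup 277 min b -0.0777 z 0.1328
   pan 131 0.03638
   dishrim(a,b) [-0.0004 -0.0357] [0.0618 0.0699] 0.8 -0.03114523881806437 0.030582883719128234 -0.07062010363875651
    spool [ 0.7888 -0.1055  0.0321]
    board [ 0.6976 -0.2821  0.0053]
    driver 184 [0.802  0.0803 0.0228]
side before lever 70 [0.5854 0.215  0.3184] rod [0.5844 0.2165 0.2991] cup 239 min b -0.064 z 0.1439
   pan 106 0.04453
    spool [ 0.7868 -0.1043  0.0324]
    board [ 0.699  -0.2794  0.0056]
    driver 215 [0.7999 0.0883 0.0208]
side now lever 70 [0.5856 0.2151 0.3184] rod [0.5844 0.2165 0.2991] cup 258 min b -0.0731 z 0.1336
   pan 102 0.03604
   dishrim(a,b) [-0.025  -0.0311] [0.011  0.0606] 15.8 -0.030048101555348428 -0.012902860619960215 -0.06128206322557172
    spool [ 0.7869 -0.1041  0.0325]
    board [ 0.6992 -0.2797  0.0057]
    driver 213 [0.8001 0.0881 0.0209]
```

View pics/top5z.png

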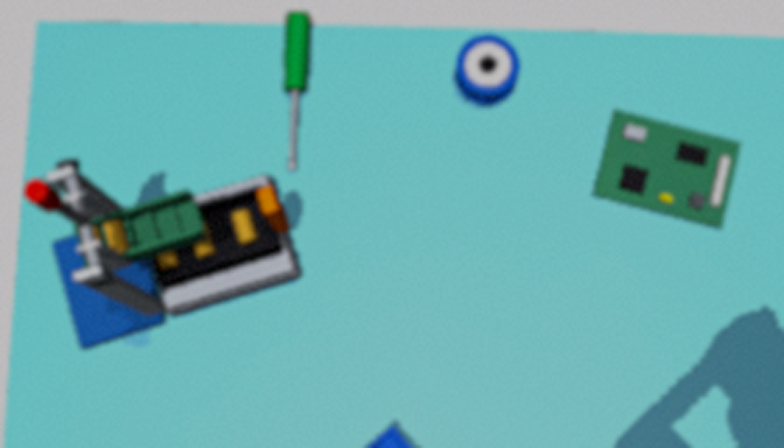

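View pics/side5z.png

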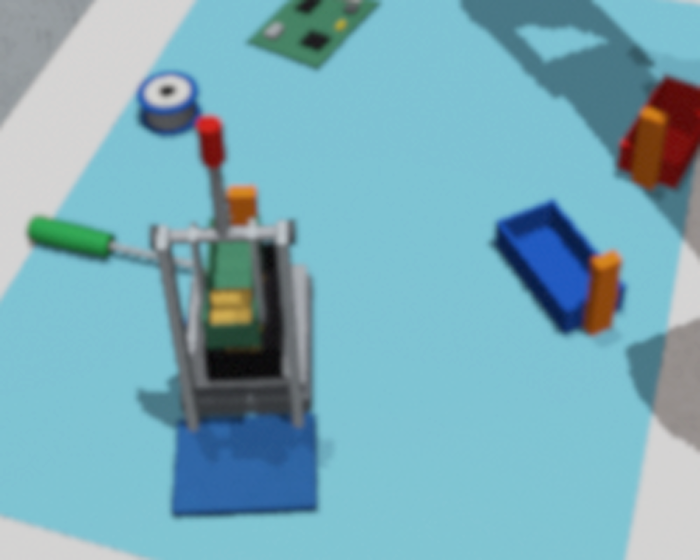

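The lever is back within 0.5 mm of where it began, and the pan has sunk 8.4 mm (4.3 for the dish, 4.1 for three spacers). Three spacers show in the dish and two in the cup, and the bystanders haven't moved. Handing in.

Run:
```python
from bench import robot
robot.job_done(); print(robot.get_obs()["t"])
```

```text
the job is handed in; nothing more can be done
the job is handed in; nothing more can be done
```

The job is done and handed in at about 40.5 s of the 67 s allowed. I set the black dish on the pan with its grip pointing away from the cup and let go. I then tipped the cup by its lever in small steps until three spacers had dropped, and swung it back to its stop.

**Spacers:** The three dropped at about 0.325, 0.43 and 0.525 rad. Each sank the pan about 1.3–1.4 mm, for a total of 4.1 mm against 4.11 mm expected. The last pictures show three spacers in the dish and two still in the cup.

**Dish:** It sits centred on the pan to within about 1–2 mm and square to the stand.

**Cup:** The lever is back within 0.5 mm of its starting position.

**Bystanders:** The spool and screwdriver read the same as before, within 0.3 mm. The board's reading from the top camera differed by 1.4 mm, but the side camera shows it unmoved. I took that as a shadow effect, and nothing went near the board.

No check failed. Pressing the lever against its stop took about 11 N at most. The robot was clear of everything when I handed in.

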